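Shut the canisters and hang up the totes on the carving bench

TASK

Close up the carving bench after class: clear the two offcuts off the canisters into the plywood scrap tray, put on every canister the lid that matches it so that it sits fully down on the rim, and hang every wooden tote by its handle board on a hook of the stand, one on each hook. Canisters and totes vary in number, and a lid whose canister is not there is not needed; leave the roll of tape and the glue bottle where they are.

Things in the scene. Friction and masses are not known exactly. Their poses are not given: they have to be found in the camera images.
- can_round: Open wooden canister, round, 84 mm across, 75 mm high, walls 6 mm thick, about 0.3-0.4 kg, loose on the bench, mouth up. Origin: centre of its underside; z up. An offcut lies across its mouth at the start.
- can_square: Open wooden canister, square, 74 x 74 mm, 70 mm high, walls 6 mm thick, about 0.3-0.4 kg, loose on the bench, mouth up. Origin: centre of its underside; z up. An offcut lies across its mouth at the start.
- can_small: Open wooden canister, small and round, 62 mm across, 65 mm high, walls 6 mm thick, about 0.3-0.4 kg, loose on the bench, mouth up. Origin: centre of its underside; z up. One of two that may be absent.
- can_oblong: Open wooden canister, oblong, 92 mm along its x by 58 mm along its y, 62 mm high, walls 6 mm thick, about 0.3-0.4 kg, loose on the bench, mouth up. Origin: centre of its underside; z up. One of two that may be absent.
- lid_round: Wooden lid of the round canister: 10 mm step below (3 mm play each side in the mouth), 8 mm plate that rests on the rim (round plate 80 mm across, step 66 mm across), round knob 24 mm across, 36 mm high, to grip. Total height 54 mm; at the start it stands on its step, knob up. Origin: centre of the step's underside, z up; fully on, it is 10 mm below the canister's rim.
- lid_square: Wooden lid of the square canister: 10 mm step below (3 mm play each side in the mouth), 8 mm plate that rests on the rim (square plate 70 x 70 mm, step 56 x 56 mm), round knob 24 mm across, 36 mm high, to grip. Total height 54 mm; at the start it stands on its step, knob up. Origin: centre of the step's underside, z up; fully on, it is 10 mm below the canister's rim.
- lid_small: Wooden lid of the small canister: 10 mm step below (3 mm play each side in the mouth), 8 mm plate that rests on the rim (round plate 58 mm across, step 44 mm across), round knob 24 mm across, 36 mm high, to grip. Total height 54 mm; at the start it stands on its step, knob up. Origin: centre of the step's underside, z up; fully on, it is 10 mm below the canister's rim.
- lid_oblong: Wooden lid of the oblong canister: 10 mm step below (3 mm play each side in the mouth), 8 mm plate that rests on the rim (oblong plate 88 mm along its x by 54 mm along its y, step 74 x 40 mm), round knob 24 mm across, 36 mm high, to grip. Total height 54 mm; at the start it stands on its step, knob up. Origin: centre of the step's underside, z up; fully on, it is 10 mm below the canister's rim.
- tote1: Wooden carry tote, about 0.35 kg (two alike, one may be absent): tray 80 mm in x, 120 mm in y, 45 mm high; end uprights at y = +-49 mm, 24 mm wide, carry a handle board along y, 14 mm thick in x, 108 mm long, from 105 to 155 mm above the underside. The opening below it runs through in x, 45 to 105 mm high, 88 mm wide. Origin: centre of its underside; z up.
- tote1_bar (a point): Middle of the underside of tote 1's handle board, 105 mm above its origin: the point that rests on a hook.
- tote2: Wooden carry tote, about 0.35 kg (two alike, one may be absent): tray 80 mm in x, 120 mm in y, 45 mm high; end uprights at y = +-49 mm, 24 mm wide, carry a handle board along y, 14 mm thick in x, 108 mm long, from 105 to 155 mm above the underside. The opening below it runs through in x, 45 to 105 mm high, 88 mm wide. Origin: centre of its underside; z up.
- tote2_bar (a point): Middle of the underside of tote 2's handle board, 105 mm above its origin: the point that rests on a hook.
- stand: Fixed stand: dark wood base board 80 mm deep and 270 mm wide, 20 mm high; two posts 18 mm thick, 245 mm high at its y = +-85 mm, each with a steel hook that points along its -x. Origin: under the middle between the posts.
- hook_left (a point): Lowest point (on the rod's axis; rod 8 mm thick) of the hook at the stand's y = +85 mm, 230 mm above the bench, 75 mm in front of its post. From here the rod rises 10 mm towards the post, and on the other side turns up to a tip 23 mm farther out, whose top is 20 mm above this point. Axes as the stand's.
- hook_right (a point): Lowest point (on the rod's axis; rod 8 mm thick) of the hook at the stand's y = -85 mm, 230 mm above the bench, 75 mm in front of its post. From here the rod rises 10 mm towards the post, and on the other side turns up to a tip 23 mm farther out, whose top is 20 mm above this point. Axes as the stand's.
- tray: Fixed plywood scrap tray, outside 160 mm along its x, 200 mm along its y, 50 mm high, walls and floor 8 mm. Origin: centre of its underside.
- offcut1: Pale wood offcut, 100 mm along its x, 30 mm along its y, 26 mm thick, 60 g; at the start it lies flat across the mouth of the round canister. Origin: centre of its underside.
- offcut2: Pale wood offcut, 100 mm along its x, 30 mm along its y, 26 mm thick, 60 g; at the start it lies flat across the mouth of the square canister. Origin: centre of its underside.
- tape: Roll of grey tape, 72 mm across, 40 mm high; a bystander, to be left alone.
- glue: White glue bottle, 56 mm across, 160 mm high; a bystander, to be left alone.

How it is judged:
By the outcome, as a careful person would: the job done as asked, in the order asked, and still so for the second after the job is handed in, with the robot touching nothing.
Of can_small, can_oblong only 1 to 2 are there at a start; the rules pass over those that are not, and their reading is None.
Of tote1, tote2 only 1 to 2 are there at a start; the rules pass over those that are not, and their reading is None.
At some moment in a run one of can_round, can_square, can_small, can_oblong may be knocked a few centimetres aside while the robot is not near it.
Once in a run the grip may slacken for a moment while it holds something.
It also fails if it takes over 210 s, if anything falls off the work surface, if the arm or the gripper's body presses on something with over 40 N, if the wrist force passes 120 N, or if a joint passes its speed limit or range.

ROBOT

A 6-joint arm with a two-finger parallel gripper is mounted at the origin on the work surface. World frame = base frame: x ahead of the robot, y to its left, z up, the work surface at z = 0. Lengths are in m, angles in degrees, forces in N, time in s.
With the tool pointing down it reaches from about 0.4 to 0.825 m from the base axis. Payload 7 kg.
Tool frame: the origin (TCP) lies on the centre line of the jaws, within the pads' length; the fingertips stand 19 mm ahead of it and the grasp point (between the pads) is the TCP (r.tips_ahead is the distance from the TCP to the fingertips, in m); z points along the fingers, y is the line along which they close (so a half turn about z gives the same grasp; the last joint's range is limited). The gripper opens to 88 mm and grips with 3 to 60 N. Pads are 19 mm wide; open, the fingers measure 130 mm over their backs; the gripper's body (78 mm by 193 mm) begins 47 mm behind the grasp point.
Start: joints at [83.199, 20.546, 0.682, 0, -70.136, -16.507], TCP at [0.267, 0.62, 0.246] pointing down, gripper open.
Joint ranges: [-176.03, 176.03], [-82.01, 121.73], [-58.28, 71.71], [-173.87, 95.51], [-174.79, -0.11], [-173.66, 173.66]. Speed limits (degrees/s): [136.94, 136.94, 172.46, 180, 180, 180].

INTERFACE

Orientations are given as [roll, pitch, yaw] about the fixed x, y, z axes, in that order (R = Rz(yaw) Ry(pitch) Rx(roll)).
In Python, from plant import r, viewer, close_job gives the robot as it stands. The module is installed in compiled form; this text tells all that it offers.
- The arm moves only by the tool arm_command, never from a script. Its arguments are lists of equal length, an entry for each row: "travel": the shift along the world's x, y, z scaled (see below), a list of three; "delta_rot": the turn, a rotation vector about the world's x, y, z scaled (see below), a list of three. In form: {"travel": [[dx, dy, dz], ...], "delta_rot": [[rx, ry, rz], ...]}. A call has 1 to 20 rows; each row is the pose to reach, as a shift and turn from the pose commanded when the call began; what a row does not reach only later rows make up. The controller multiplies each number of a shift by 0.5 m and each number of a turn by 90 degrees. A row lasts 1/8 s, in which the tool goes at most 62.5 mm and 10.7 degrees, less where a joint would pass 70% of its speed; a pose out of reach is approached as far as the arm can. A call with a number of a shift or a turn outside -1 to 1 is refused whole. A call with a gripper value outside its range is refused whole. "grip" is the opening, from 0 (shut) to 1 (fully open), set as the call begins (left out, the last holds). The fingers move at their own pace and stop on an object; "newtons" is the grip in N (left out, the last holds). Time passes only in rows, so rows that repeat a pose let the fingers close. It gives the time, the measured TCP pose, the force, the opening and the grip force at its end, in the units of the state.
- r.get_state(): the state, without advancing time (a new reading comes with each control period).
- viewer.capture(name): name is "scene" or "top"; returns a dict with "img" (480x640x3 uint8, red, green, blue), "camera_matrix" (3x3 intrinsics, pixels), "R" (3x3) and "t" (3): a world point X has camera coordinates R X + t. Camera axes: x right, y down, z forward; pixel columns grow to the right and rows downward; lengths in m; the calibration is good to about 2 mm. A picture is of the moment at which its call begins. There is no depth.
- close_job(): hands the job in; it is judged then, once.
The state is a dict: "time_s": time; "joints": joint angles; "qd": joint speeds; "joint_torque": joint torques, N m; "tcp_pos": TCP position; "eef_rot": TCP orientation; "contact_force": force on the tool from outside, world axes, zero at the start; "moment": the same for the moment, N m; "gripper_width": finger opening in m; "gripper_force": force on a finger pad.
Only numpy, scipy, OpenCV 4.12 (cv2) and the standard library are available. Lean on these libraries where they do the work, as an engineer would, in place of code of your own. Each camera call takes 0.05 s, during which the arm holds its last target. There are 200 camera calls.

## Working session

There is one attempt and no reset: what is moved stays moved. The work goes in short steps, Python scripts to look and compute and a tool call to move; the robot and the scene stay as the last step left them, time stands still between calls to the robot, and variables do not carry over. Pictures are saved under pics/ and viewed, at most 17 in all, crops included, and the job is handed in when it is done.

Besides the shell and the picture viewer there is one more tool, called as name(argument=value, ...) on one line, values as JSON. arm_command: Moves the arm, as the interface text tells. Shifts and turns lie within -1 to 1; 1 stands for 0.5 m of shift or 90 degrees of turn. Its arguments: {"type":"object","properties":{"travel":{"type":"array"},"delta_rot":{"type":"array"},"grip":{"type":"number"},"newtons":{"type":"number"}},"required":["travel","delta_rot"]}

```bash
mkdir -p pics
cat > h.py <<'E'
import numpy as np, cv2, pickle
from plant import r, viewer, close_job
def cap(n,tag):
    c=viewer.capture(n); pickle.dump(c,open(f'pics/{tag}.pkl','wb'))
    cv2.imwrite(f'pics/{tag}.png',c['img'][:,:,::-1]); return c
def ld(tag): return pickle.load(open(f'pics/{tag}.pkl','rb'))
def px2w(c,u,v,z):
    K=np.array(c['camera_matrix']);R=np.array(c['R']);t=np.array(c['t']).ravel()
    d=R.T@np.linalg.solve(K,[u,v,1.]);o=-R.T@t
    return (o+d*(z-o[2])/d[2])[:3]
def w2px(c,X):
    p=np.array(c['camera_matrix'])@(np.array(c['R'])@np.array(X)+np.array(c['t']).ravel());return p[:2]/p[2]
def crop(tag,x0,y0,w,h,s,name):
    i=cv2.imread(f'pics/{tag}.png')[y0:y0+h,x0:x0+w]
    cv2.imwrite(f'pics/{name}.png',cv2.resize(i,None,fx=s,fy=s,interpolation=cv2.INTER_CUBIC))
E
python3 - <<'E'
from h import *
for n in('top','scene'):
    c=cap(n,n+'0');R=np.array(c['R']);print(n,-R.T@np.array(c['t']).ravel(),R.round(3).tolist(),np.array(c['camera_matrix'])[0])
print(r.get_state(),r.tips_ahead)
E
```

```text
top [ 0.4018829  -0.01557245  1.44315218] [[-0.012, -1.0, -0.009], [-0.996, 0.013, -0.092], [0.092, 0.008, -0.996]] [599.45088396   0.         329.45498456]
scene [ 1.10208764 -0.67132151  0.87744565] [[0.754, 0.657, 0.022], [0.433, -0.471, -0.769], [-0.495, 0.589, -0.639]] [454.16131846   0.         314.40184518]
{'time_s': 0.1, 'joints': array([ 8.32015658e+01,  2.05862311e+01,  6.40426213e-01, -1.68074659e-02,
       -7.01372550e+01, -1.65082506e+01]), 'qd': array([-8.07747632e-05, -2.18687535e-01,  1.51683331e-01,  7.02741334e-02,
        5.59015830e-02, -3.33453678e-02]), 'joint_torque': array([-1.65224534e-03, -5.84161556e+01,  2.93751276e+01,  7.01545089e+00,
        1.02297086e-02, -4.03085846e-05]), 'tcp_pos': array([0.2669173 , 0.61954355, 0.24474237]), 'eef_rot': array([ 1.79915874e+02, -8.45396053e-03, -2.33124007e+01]), 'contact_force': array([ 0.09559234,  0.56191673, -0.6369442 ]), 'moment': array([-0.03015554, -0.03946882, -0.02389957]), 'gripper_force': 0.0, 'gripper_width': 0.08733096910119179} 0.019
```

View pics/top0.png

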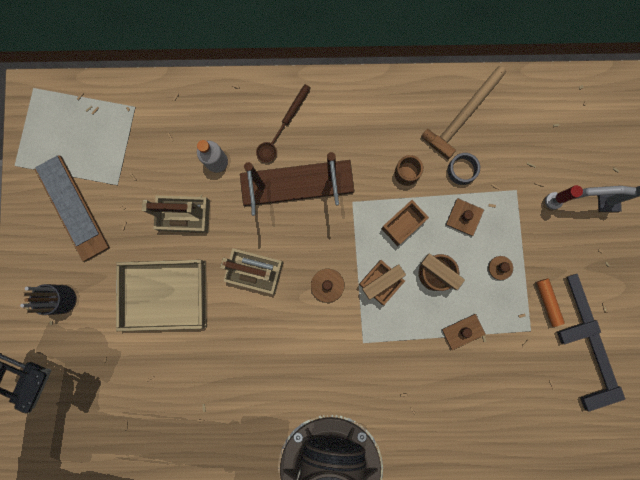

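View pics/scene0.png

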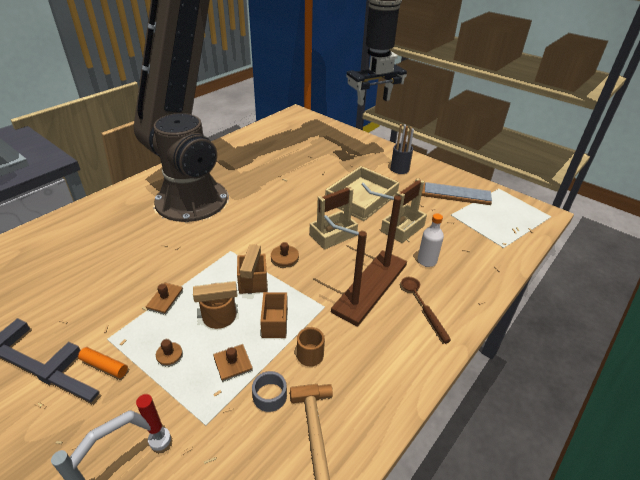

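The top view shows four canisters (round ~440,273; square ~382,283; oblong ~405,223; small ~408,170), their four lids, two totes (180,213 and 252,270), the tray (160,296) and the stand (297,183). I'll enlarge it.

Run:
```python
from h import *
crop('top0',342,148,185,205,2.9,'c1');crop('top0',112,145,260,190,3,'c2')
```

```text
(no output)
```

View pics/c1.png

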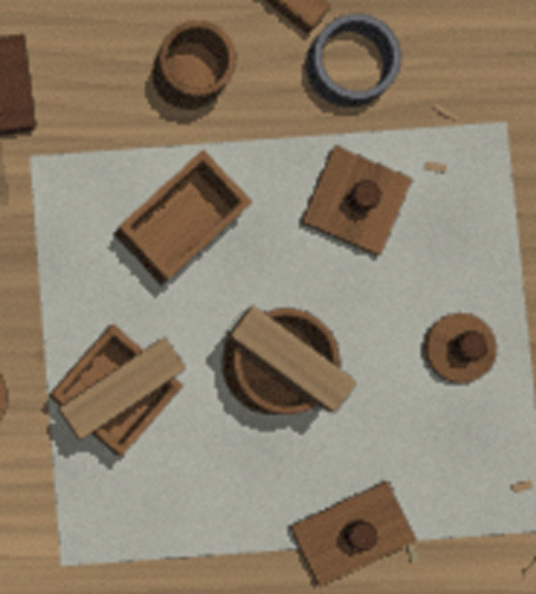

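View pics/c2.png

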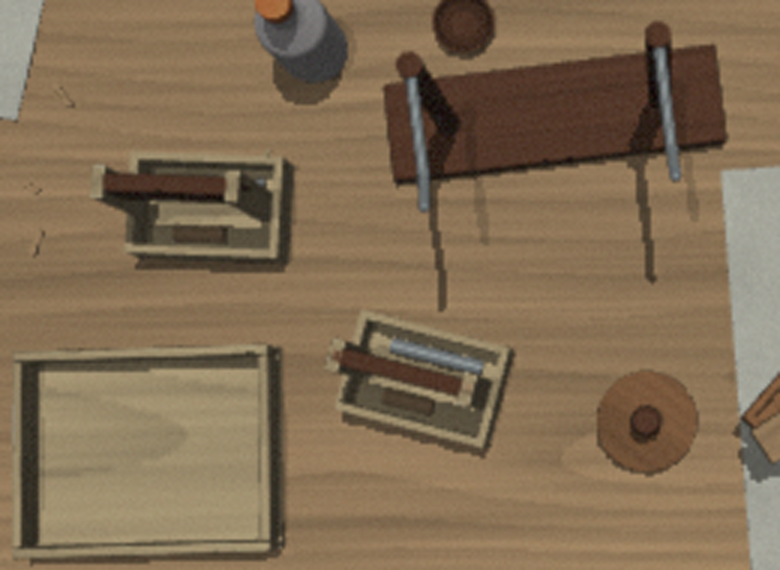

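Crop c1 shows rims, offcuts and lids clearly. In c1 pixels: round rim at (286,360), square rim at (117,390), oblong rim at (184,217), small rim at (197,60). c2 shows both totes, the tray, lid_round (647,422) and hook tips (425,208) and (676,178).

Run:
```python
from h import *
c=ld('top0')
def P(k,u,v,z):
    s,ox,oy=(2.9,342,148) if k==1 else (3,112,145)
    return px2w(c,(u+.5)/s-.5+ox,(v+.5)/s-.5+oy,z)
def show(n,X):
    print(n,X.round(4),'r',round(float(np.hypot(*X[:2])),3))
def quad(n,k,z,pts):
    q=np.array([P(k,*p,z) for p in pts]);show(n,q.mean(0))
    for i in range(4):
        d=q[(i+1)%4]-q[i];print('   len',round(np.linalg.norm(d)*1000,1),'ang',round(np.degrees(np.arctan2(d[1],d[0])),1))
show('can_round',P(1,286,360,.075));show('can_small',P(1,197,60,.065))
quad('can_sq',1,.07,[(113,326),(183,383),(122,454),(52,396)])
quad('can_obl',1,.062,[(205,152),(250,200),(163,282),(117,232)])
quad('off1',1,.101,[(254,307),(355,381),(334,411),(232,337)])
quad('off2',1,.096,[(168,338),(186,365),(79,437),(61,407)])
quad('lid_sq',1,.018,[(339,146),(412,181),(376,256),(303,222)]);show(' knob',P(1,367,194,.054))
quad('lid_ob',1,.018,[(388,482),(415,540),(318,585),(290,526)]);show(' knob',P(1,362,535,.054))
show('lid_small',P(1,460,348,.018));show(' knob',P(1,471,345,.054))
show('lid_round',P(2,647,422,.018));show(' knob',P(2,646,420,.054))
quad('tray',2,.05,[(15,357),(270,347),(278,550),(15,558)])
quad('toteA',2,.045,[(130,152),(290,158),(285,262),(126,255)]);show(' board',P(2,166,184,.155))
quad('toteB',2,.045,[(362,312),(513,348),(487,455),(337,410)]);show(' board',P(2,402,372,.155))
for n,a,b in(('L',(410,62),(425,208)),('R',(657,33),(676,178))):
    p=P(2,*a,.245);t=P(2,*b,.248);show('post'+n,p);show('tip'+n,t);print(np.degrees(np.arctan2(*(p-t)[[1,0]])),np.linalg.norm((p-t)[:2]))
show('glue',P(2,273,5,.16));show('tape',P(1,357,55,.04))
```

```text
can_round [ 0.4516 -0.2559  0.075 ] r 0.519
can_small [ 0.6939 -0.1933  0.065 ] r 0.72
can_sq [ 0.4302 -0.1236  0.07  ] r 0.448
   len 70.8 ang -130.1
   len 73.8 ang 138.2
   len 71.1 ang 49.6
   len 73.4 ang -42.0
can_obl [ 0.5678 -0.18    0.062 ] r 0.596
   len 52.6 ang -138.3
   len 96.2 ang 132.4
   len 54.1 ang 41.4
   len 95.9 ang -48.5
off1 [ 0.4515 -0.2572  0.101 ] r 0.52
   len 95.6 ang -127.4
   len 28.3 ang 143.5
   len 96.1 ang 53.0
   len 28.9 ang -37.4
off2 [ 0.4318 -0.1263  0.096 ] r 0.45
   len 25.0 ang -147.5
   len 99.8 ang 123.0
   len 26.8 ang 30.1
   len 98.7 ang -58.0
lid_sq [ 0.5838 -0.3286  0.018 ] r 0.67
   len 66.3 ang -116.9
   len 69.5 ang 152.8
   len 65.7 ang 63.9
   len 70.4 ang -26.7
 knob [ 0.5849 -0.3285  0.054 ] r 0.671
lid_ob [ 0.3129 -0.3158  0.018 ] r 0.445
   len 51.0 ang -156.7
   len 86.9 ang 113.8
   len 52.0 ang 24.1
   len 87.6 ang -66.8
 knob [ 0.3136 -0.3155  0.054 ] r 0.445
lid_small [ 0.4617 -0.4082  0.018 ] r 0.616
 knob [ 0.4625 -0.4071  0.054 ] r 0.616
lid_round [0.425  0.0024 0.018 ] r 0.425
 knob [0.426  0.0027 0.054 ] r 0.426
tray [0.4058 0.3909 0.05  ] r 0.563
   len 198.7 ang -88.5
   len 156.5 ang -177.3
   len 202.8 ang 91.1
   len 154.9 ang 1.2
toteA [0.5976 0.3452 0.045 ] r 0.69
   len 126.6 ang -92.9
   len 82.4 ang 177.6
   len 125.2 ang 86.7
   len 81.7 ang -1.4
 board [0.5991 0.3473 0.155 ] r 0.693
toteB [0.4584 0.1746 0.045 ] r 0.491
   len 121.5 ang -104.1
   len 85.2 ang 166.0
   len 122.0 ang 72.7
   len 78.5 ang -14.2
 board [0.4607 0.1759 0.155 ] r 0.493
postL [0.6666 0.1573 0.245 ] r 0.685
tipL [0.5663 0.1467 0.248 ] r 0.585
5.9992878919634185 0.10088112964585012
postR [ 0.6842 -0.0104  0.245 ] r 0.684
tipR [ 0.5843 -0.0219  0.248 ] r 0.585
6.590027070758915 0.10055208755851837
glue [0.729  0.2695 0.16  ] r 0.777
tape [ 0.7015 -0.3273  0.04  ] r 0.774
```

arm_command(travel=[[0.366,-1,0],[0.366,-1,0],[0.366,-1,0],[0.366,-1,0],[0.366,-1,0],[0.366,-1,0],[0.366,-1,0],[0.366,-1,0],[0.366,-1,0],[0.366,-1,0]], delta_rot=[[0,0,-0.667],[0,0,-0.667],[0,0,-0.667],[0,0,-0.667],[0,0,-0.667],[0,0,-0.667],[0,0,-0.667],[0,0,-0.667],[0,0,-0.667],[0,0,-0.667]], grip=1, newtons=25)

```text
time_s: 1.35
tcp_pos: [0.4502, 0.1179, 0.2453]
eef_rot: [180.0, -0.0, -83.5]
contact_force: [-0.2, 0.1, -0.7]
gripper_width: 0.0876
gripper_force: 0.0
```

arm_command(travel=[[0.003,-0.754,0],[0.003,-0.754,0],[0.003,-0.754,0],[0.003,-0.754,0],[0.003,-0.754,0],[0.003,-0.754,0],[0.003,-0.754,0],[0.003,-0.754,-0.1],[0.003,-0.754,-0.2],[0.003,-0.754,-0.25],[0.003,-0.754,-0.296],[0.003,-0.754,-0.296],[0.003,-0.754,-0.296]], delta_rot=[[0,0,-0.486],[0,0,-0.486],[0,0,-0.486],[0,0,-0.486],[0,0,-0.486],[0,0,-0.486],[0,0,-0.486],[0,0,-0.486],[0,0,-0.486],[0,0,-0.486],[0,0,-0.486],[0,0,-0.486],[0,0,-0.486]])

```text
time_s: 2.98
tcp_pos: [0.4523, -0.2565, 0.0983]
eef_rot: [-180.0, 0.0, -127.0]
contact_force: [0.7, -0.7, -0.4]
gripper_width: 0.0875
gripper_force: 0.0
```

arm_command(travel=[[0,0,0],[0,0,0],[0,0,0],[0,0,0],[0,0,0],[0,0,0],[0,0,0.1],[0,0,0.2],[0,0,0.3],[0,0,0.3]], delta_rot=[[0,0,0],[0,0,0],[0,0,0],[0,0,0],[0,0,0],[0,0,0],[0,0,0],[0,0,0],[0,0,0],[0,0,0]], grip=0)

```text
time_s: 4.22
tcp_pos: [0.4536, -0.2578, 0.2518]
eef_rot: [-179.6, 0.2, -127.1]
contact_force: [0.0, 0.4, -1.5]
gripper_width: 0.0297
gripper_force: 25.0
```

arm_command(travel=[[0,1,0],[0,1,0],[0,1,0],[0,1,0],[0,1,0],[0,1,0],[0,1,0],[0,1,0],[0,1,0]], delta_rot=[[0,0,-0.588],[0,0,-0.588],[0,0,-0.588],[0,0,-0.588],[0,0,-0.588],[0,0,-0.588],[0,0,-0.588],[0,0,-0.588],[0,0,-0.588]])

```text
time_s: 5.35
tcp_pos: [0.4508, 0.2451, 0.2466]
eef_rot: [-180.0, -0.1, -179.9]
contact_force: [0.8, -1.2, 0.4]
gripper_width: 0.0298
gripper_force: 25.0
```

arm_command(travel=[[-0.095,0.386,0],[-0.095,0.386,0],[-0.095,0.386,0],[-0.095,0.386,0],[-0.095,0.386,-0.1],[-0.095,0.386,-0.2],[-0.095,0.386,-0.3],[-0.095,0.386,-0.36],[-0.095,0.386,-0.4],[-0.095,0.386,-0.4]], delta_rot=[[0,0,0],[0,0,0],[0,0,0],[0,0,0],[0,0,0],[0,0,0],[0,0,0],[0,0,0],[0,0,0],[0,0,0]])

```text
time_s: 6.6
tcp_pos: [0.4035, 0.4338, 0.0454]
eef_rot: [-179.8, -0.1, 180.0]
contact_force: [0.4, -0.5, -0.6]
gripper_width: 0.0296
gripper_force: 25.0
```

arm_command(travel=[[0,0,0],[0,0,0],[0,0,0],[0,0,0.1],[0,0,0.2],[0,0,0.3],[0,0,0.4],[0,0,0.4]], delta_rot=[[0,0,0],[0,0,0],[0,0,0],[0,0,0],[0,0,0],[0,0,0],[0,0,0],[0,0,0]], grip=0.5)

```text
time_s: 7.6
tcp_pos: [0.4053, 0.4376, 0.2531]
eef_rot: [179.5, 0.3, -180.0]
contact_force: [0.4, 0.3, 0.1]
gripper_width: 0.0438
gripper_force: 0.0
```

Run:
```python
from h import *
cap('top','top1');print(r.get_state()['tcp_pos'],r.get_state()['eef_rot'])
```

```text
[0.40443974 0.43664925 0.2502791 ] [ 1.79728504e+02  1.25371848e-01 -1.79993022e+02]
```

View pics/top1.png

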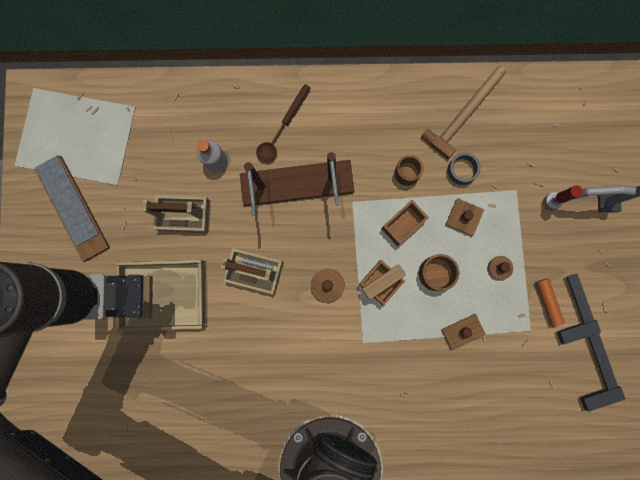

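arm_command(travel=[[0.09,-1,0],[0.09,-1,0],[0.09,-1,0],[0.09,-1,0],[0.09,-1,0],[0.09,-1,0],[0.09,-1,0],[0.09,-1,0],[0.09,-1,0]], delta_rot=[[0,0,-0.64],[0,0,-0.64],[0,0,-0.64],[0,0,-0.64],[0,0,-0.64],[0,0,-0.64],[0,0,-0.64],[0,0,-0.64],[0,0,-0.64]], grip=1)

```text
time_s: 8.78
tcp_pos: [0.4481, -0.0658, 0.2467]
eef_rot: [-179.9, -0.0, 122.2]
contact_force: [0.3, 0.2, 0.1]
gripper_width: 0.0877
gripper_force: 0.0
```

arm_command(travel=[[-0.035,-0.125,0],[-0.035,-0.125,-0.1],[-0.035,-0.125,-0.2],[-0.035,-0.125,-0.25],[-0.035,-0.125,-0.308],[-0.035,-0.125,-0.308],[-0.035,-0.125,-0.308]], delta_rot=[[0,0,0],[0,0,0],[0,0,0],[0,0,0],[0,0,0],[0,0,0],[0,0,0]])

```text
time_s: 9.65
tcp_pos: [0.4321, -0.1262, 0.0942]
eef_rot: [180.0, 0.0, 122.5]
contact_force: [-0.3, -0.1, -0.2]
gripper_width: 0.0878
gripper_force: 0.0
```

arm_command(travel=[[0,0,0],[0,0,0],[0,0,0],[0,0,0],[0,0,0],[0,0,0],[0,0,0.1],[0,0,0.2],[0,0,0.3],[0,0,0.3]], delta_rot=[[0,0,0],[0,0,0],[0,0,0],[0,0,0],[0,0,0],[0,0,0],[0,0,0],[0,0,0],[0,0,0],[0,0,0]], grip=0)

```text
time_s: 10.9
tcp_pos: [0.4336, -0.1266, 0.2474]
eef_rot: [179.6, 0.2, 122.4]
contact_force: [0.1, -0.2, -1.4]
gripper_width: 0.0299
gripper_force: 24.9
```

arm_command(travel=[[0.02,0.4,0],[0.02,0.4,0],[0.02,0.4,0],[0.02,0.4,0],[-0.054,0.944,0],[-0.054,0.944,0],[-0.054,0.944,0],[-0.054,0.944,0],[-0.054,0.944,0],[-0.054,0.944,-0.1],[-0.054,0.944,-0.2],[-0.054,0.944,-0.3],[-0.054,0.944,-0.36],[-0.054,0.944,-0.4],[-0.054,0.944,-0.4]], delta_rot=[[0,0,0.64],[0,0,0.64],[0,0,0.64],[0,0,0.64],[0,0,0.64],[0,0,0.64],[0,0,0.64],[0,0,0.64],[0,0,0.64],[0,0,0.64],[0,0,0.64],[0,0,0.64],[0,0,0.64],[0,0,0.64],[0,0,0.64]])

```text
time_s: 12.78
tcp_pos: [0.4038, 0.3435, 0.0415]
eef_rot: [-179.8, -0.1, 180.0]
contact_force: [0.2, -0.1, -0.0]
gripper_width: 0.0296
gripper_force: 24.9
```

arm_command(travel=[[0,0,0],[0,0,0],[0,0,0],[0,0,0.1],[0,0,0.2],[0,0,0.3],[0,0,0.4],[0,0,0.4]], delta_rot=[[0,0,0],[0,0,0],[0,0,0],[0,0,0],[0,0,0],[0,0,0],[0,0,0],[0,0,0]], grip=0.5)

```text
time_s: 13.78
tcp_pos: [0.4059, 0.3471, 0.2486]
eef_rot: [179.6, 0.3, -180.0]
contact_force: [-0.6, -0.1, -1.2]
gripper_width: 0.0437
gripper_force: 0.0
```

arm_command(travel=[[0.05,-0.687,0],[0.05,-0.687,0],[0.05,-0.687,0],[0.05,-0.687,0],[0.05,-0.687,0],[0.041,-0.687,0],[0.041,-0.687,0],[0.041,-0.687,-0.1],[0.041,-0.687,-0.2],[0.041,-0.687,-0.3],[0.041,-0.687,-0.36],[0.041,-0.687,-0.4],[0.041,-0.687,-0.404],[0.041,-0.687,-0.404]], delta_rot=[[0,0,1],[0,0,1],[0,0,1],[0,0,1],[0,0,1],[0,0,1],[0,0,1],[0,0,1],[0,0,1],[0,0,1],[0,0,1],[0,0,1],[0,0,1],[0,0,1]])

```text
time_s: 15.52
tcp_pos: [0.4252, 0.0019, 0.0419]
eef_rot: [-180.0, -0.0, -90.0]
contact_force: [0.5, 0.4, 0.0]
gripper_width: 0.0438
gripper_force: 0.0
```

arm_command(travel=[[0,0,0],[0,0,0],[0,0,0],[0,0,0],[0,0,0.1],[0,0,0.2],[0,0,0.3],[0,0,0.3],[0,0,0.3]], delta_rot=[[0,0,0],[0,0,0],[0,0,0],[0,0,0],[0,0,0],[0,0,0],[0,0,0],[0,0,0],[0,0,0]], grip=0, newtons=30)

```text
time_s: 16.65
tcp_pos: [0.4245, 0.0018, 0.1911]
eef_rot: [180.0, 0.0, -90.0]
contact_force: [0.4, -0.7, -2.1]
gripper_width: 0.0235
gripper_force: 30.0
```

Run:
```python
from h import *
cap('top','top2');print(r.get_state()['tcp_pos'],r.get_state()['eef_rot'])
crop('top2',342,148,185,205,2.9,'c3')
```

```text
[0.42418453 0.00162965 0.19048729] [ 1.79899548e+02 -1.68586728e-02 -9.00192093e+01]
```

View pics/c3.png

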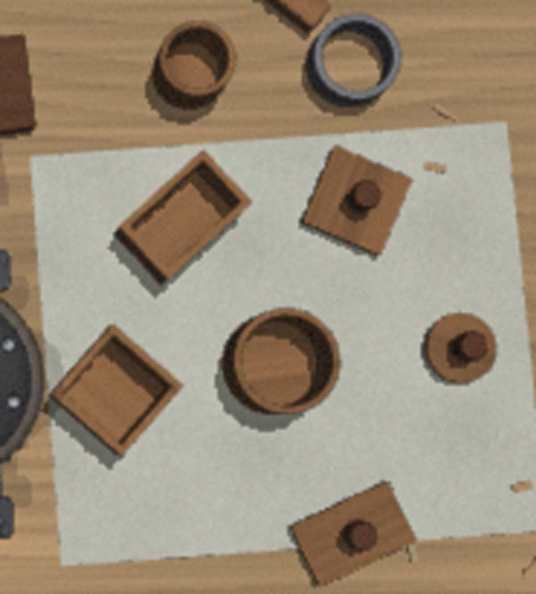

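Crop c3 shows both offcuts gone and all the canisters still in place, with the round rim centre at (286,360).

arm_command(travel=[[0.052,-0.517,0],[0.052,-0.517,0],[0.052,-0.517,0],[0.052,-0.517,0],[0.052,-0.517,0],[0.052,-0.517,0],[0.052,-0.517,-0.06],[0.052,-0.517,-0.11],[0.052,-0.517,-0.13],[0.052,-0.517,-0.14],[0.052,-0.517,-0.15],[0.052,-0.517,-0.16],[0.052,-0.517,-0.17],[0.052,-0.517,-0.17],[0.052,-0.517,-0.17]], delta_rot=[[0,0,0],[0,0,0],[0,0,0],[0,0,0],[0,0,0],[0,0,0],[0,0,0],[0,0,0],[0,0,0],[0,0,0],[0,0,0],[0,0,0],[0,0,0],[0,0,0],[0,0,0]])

```text
time_s: 18.58
tcp_pos: [0.4514, -0.2569, 0.1071]
eef_rot: [-179.9, -0.0, -90.0]
contact_force: [-1.4, 0.7, 4.6]
gripper_width: 0.0233
gripper_force: 30.0
```

arm_command(travel=[[0,0,0],[0,0,0],[0,0,0],[0,0,0.1],[0,0,0.18],[0.265,-0.145,0.18],[0.265,-0.145,0.18],[0.265,-0.145,0.18],[0.265,-0.145,0.1],[0.265,-0.145,0],[0.265,-0.145,-0.08],[0.265,-0.145,-0.12],[0.265,-0.145,-0.13],[0.265,-0.145,-0.13]], delta_rot=[[0,0,0],[0,0,0],[0,0,0],[0,0,0],[0,0,0],[0,0,0],[0,0,0],[0,0,0],[0,0,0],[0,0,0],[0,0,0],[0,0,0],[0,0,0],[0,0,0]], grip=0.5)

```text
time_s: 20.32
tcp_pos: [0.5838, -0.3292, 0.0418]
eef_rot: [180.0, -0.0, -90.0]
contact_force: [0.7, -0.1, 0.1]
gripper_width: 0.0438
gripper_force: 0.0
```

arm_command(travel=[[0,0,0],[0,0,0],[0,0,0],[0,0,0],[0,0,0.1],[0,0,0.2],[0,0,0.3],[0,0,0.3]], delta_rot=[[0,0,0],[0,0,0],[0,0,0],[0,0,0],[0,0,0],[0,0,0],[0,0,0],[0,0,0]], grip=0)

```text
time_s: 21.32
tcp_pos: [0.5856, -0.33, 0.1966]
eef_rot: [-179.6, -0.2, -90.0]
contact_force: [0.2, -0.1, -1.0]
gripper_width: 0.0234
gripper_force: 30.0
```

Run:
```python
from h import *
a=ld('top2')['img'];c=cap('top','top3');print(r.get_state()['tcp_pos'],r.get_state()['eef_rot'])
i=c['img'];d=cv2.absdiff(a,i).max(2)
crop('top3',342,148,185,205,2.9,'c4')
```

```text
[ 0.58430667 -0.32924129  0.19362498] [-1.79783481e+02 -4.07793739e-02 -8.99997241e+01]
```

View pics/c4.png

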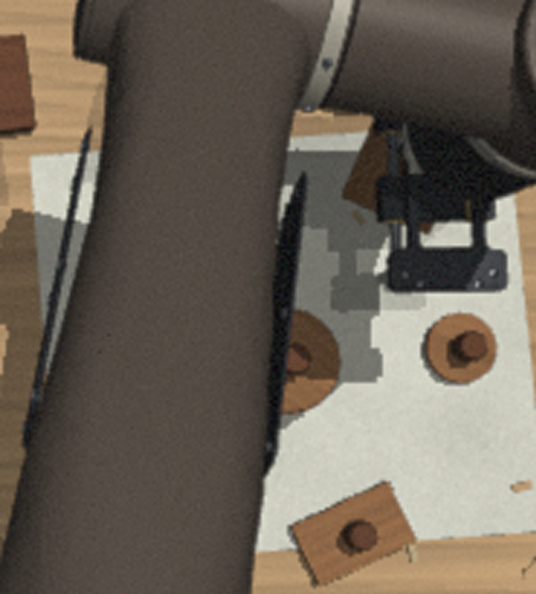

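arm_command(travel=[[-0.308,0.41,0],[-0.308,0.41,0],[-0.308,0.41,0],[-0.308,0.41,0],[-0.308,0.41,0],[-0.308,0.41,0],[-0.308,0.41,0],[-0.308,0.41,0]], delta_rot=[[0,0,-0.159],[0,0,-0.159],[0,0,-0.159],[0,0,-0.159],[0,0,-0.159],[0,0,-0.159],[0,0,-0.159],[0,0,-0.159]])

```text
time_s: 22.38
tcp_pos: [0.4299, -0.1248, 0.191]
eef_rot: [179.9, -0.0, -104.4]
contact_force: [-0.5, -0.4, -1.0]
gripper_width: 0.0236
gripper_force: 30.0
```

Run:
```python
from h import *
c=cap('scene','sc4');print(r.get_state()['tcp_pos'],r.get_state()['gripper_width'])
i=cv2.imread('pics/sc4.png');j=cv2.imread('pics/scene0.png')
f=lambda a:cv2.resize(a[220:420,130:340],None,fx=1.9,fy=1.9,interpolation=cv2.INTER_CUBIC)
cv2.imwrite('pics/c5.png',np.hstack([f(j),f(i)]))
```

```text
[ 0.42982043 -0.12479751  0.19102435] 0.02303602272435061
```

View pics/c5.png

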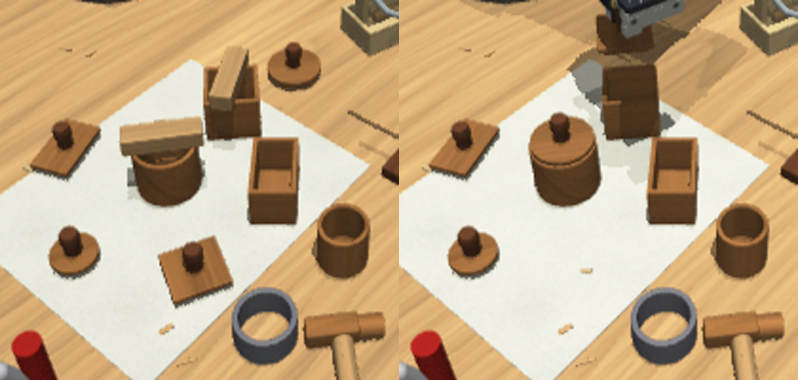

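The scene pair shows the round lid seated, the other canisters unmoved and the square lid hovering above its canister.

arm_command(travel=[[0,0,-0.06],[0,0,-0.11],[0,0,-0.13],[0,0,-0.14],[0,0,-0.15],[0,0,-0.16],[0,0,-0.17],[0,0,-0.18],[0,0,-0.18],[0,0,-0.18]], delta_rot=[[0,0,0],[0,0,0],[0,0,0],[0,0,0],[0,0,0],[0,0,0],[0,0,0],[0,0,0],[0,0,0],[0,0,0]])

```text
time_s: 23.68
tcp_pos: [0.4297, -0.1241, 0.1021]
eef_rot: [-180.0, -0.0, -104.3]
contact_force: [-3.3, 1.6, 8.1]
gripper_width: 0.0236
gripper_force: 30.0
```

arm_command(travel=[[0,0,0],[0,0,0],[0,0,0],[0,0,0.1],[0,0,0.18],[-0.233,-0.385,0.18],[-0.233,-0.385,0.18],[-0.233,-0.385,0.18],[-0.233,-0.385,0.18],[-0.233,-0.385,0.18],[-0.233,-0.385,0.1],[-0.233,-0.385,0],[-0.233,-0.385,-0.08],[-0.233,-0.385,-0.11],[-0.233,-0.385,-0.12],[-0.233,-0.385,-0.12]], delta_rot=[[0,0,0],[0,0,0],[0,0,0],[0,0,0],[0,0,0],[0,0,0],[0,0,0],[0,0,0],[0,0,0],[0,0,0],[0,0,0],[0,0,0],[0,0,0],[0,0,0],[0,0,0],[0,0,0]], grip=0.5)

```text
time_s: 25.68
tcp_pos: [0.3136, -0.3164, 0.0417]
eef_rot: [-180.0, -0.0, -104.3]
contact_force: [-0.1, -1.5, -0.2]
gripper_width: 0.0437
gripper_force: 0.0
```

arm_command(travel=[[0,0,0],[0,0,0],[0,0,0],[0,0,0],[0,0,0.1],[0,0,0.2],[0,0,0.3],[0,0,0.3]], delta_rot=[[0,0,0],[0,0,0],[0,0,0],[0,0,0],[0,0,0],[0,0,0],[0,0,0],[0,0,0]], grip=0)

```text
time_s: 26.68
tcp_pos: [0.3151, -0.3176, 0.1954]
eef_rot: [-179.5, -0.1, -104.3]
contact_force: [0.0, -0.0, -1.9]
gripper_width: 0.0232
gripper_force: 30.0
```

Run:
```python
from h import *
cap('top','top5');cap('scene','sc5');s=r.get_state();print(s['tcp_pos'],s['eef_rot'],s['gripper_width'])
crop('top5',342,148,185,205,2.9,'c6')
```

```text
[ 0.31286087 -0.31636547  0.19153373] [-1.79940498e+02  2.56282438e-02 -1.04335440e+02] 0.02322617808161839
```

View pics/c6.png

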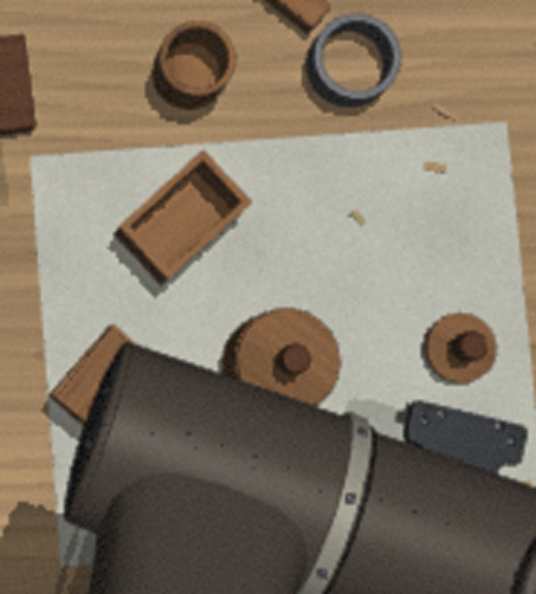

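Crop c6 shows the oblong canister unmoved at (184,217), the round lid seated, the square canister lidded and the small canister unmoved.

arm_command(travel=[[0.1,0.05,0.06],[0.509,0.271,0.06],[0.509,0.271,0.06],[0.509,0.271,0.06],[0.509,0.271,0.06],[0.509,0.271,0.06],[0.509,0.271,0.06],[0.509,0.271,0],[0.509,0.271,-0.06],[0.509,0.271,-0.12],[0.509,0.271,-0.145],[0.509,0.271,-0.155],[0.509,0.271,-0.165],[0.509,0.271,-0.175],[0.509,0.271,-0.185],[0.509,0.271,-0.196],[0.509,0.271,-0.196],[0.509,0.271,-0.196]], delta_rot=[[0,0,0.203],[0,0,0.203],[0,0,0.203],[0,0,0.203],[0,0,0.203],[0,0,0.203],[0,0,0.203],[0,0,0.203],[0,0,0.203],[0,0,0.203],[0,0,0.203],[0,0,0.203],[0,0,0.203],[0,0,0.203],[0,0,0.203],[0,0,0.203],[0,0,0.203],[0,0,0.203]])

```text
time_s: 29.02
tcp_pos: [0.5678, -0.1812, 0.094]
eef_rot: [-180.0, -0.0, -86.0]
contact_force: [-2.1, 0.7, 5.6]
gripper_width: 0.0228
gripper_force: 30.0
```

arm_command(travel=[[0,0,0],[0,0,0],[0,0,0],[0,0,0.1],[0,0,0.2],[-0.211,-0.455,0.2],[-0.211,-0.455,0.2],[-0.211,-0.455,0.2],[-0.211,-0.455,0.2],[-0.211,-0.455,0.2],[-0.211,-0.455,0.1],[-0.211,-0.455,0],[-0.211,-0.455,-0.06],[-0.211,-0.455,-0.1],[-0.211,-0.455,-0.104],[-0.211,-0.455,-0.104]], delta_rot=[[0,0,0],[0,0,0],[0,0,0],[0,0,0],[0,0,0],[0,0,0],[0,0,0],[0,0,0],[0,0,0],[0,0,0],[0,0,0],[0,0,0],[0,0,0],[0,0,0],[0,0,0],[0,0,0]], grip=0.5)

```text
time_s: 31.02
tcp_pos: [0.4628, -0.4085, 0.0422]
eef_rot: [-180.0, -0.0, -86.0]
contact_force: [-0.4, 0.1, 0.8]
gripper_width: 0.0439
gripper_force: 0.0
```

arm_command(travel=[[0,0,0],[0,0,0],[0,0,0],[0,0,0],[0,0,0.1],[0,0,0.2],[0,0,0.3],[0,0,0.3]], delta_rot=[[0,0,0],[0,0,0],[0,0,0],[0,0,0],[0,0,0],[0,0,0],[0,0,0],[0,0,0]], grip=0)

```text
time_s: 32.02
tcp_pos: [0.464, -0.4099, 0.1963]
eef_rot: [-179.6, -0.3, -86.0]
contact_force: [0.4, -0.2, -2.3]
gripper_width: 0.0231
gripper_force: 30.0
```

Run:
```python
from h import *
cap('top','top6');cap('scene','sc6');s=r.get_state();print(s['tcp_pos'],s['eef_rot'],s['gripper_width'])
crop('top6',342,148,185,205,2.9,'c7')
```

```text
[ 0.46188528 -0.40836293  0.19157169] [-1.79954863e+02  1.40434501e-02 -8.60634467e+01] 0.023551913528197164
```

View pics/c7.png

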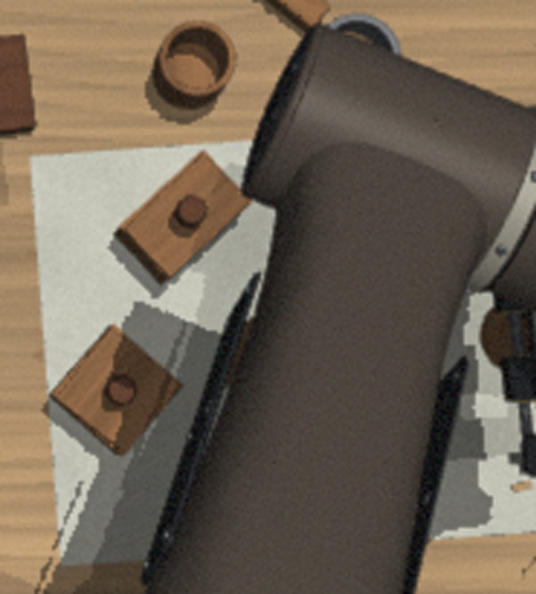

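Crop c7 shows the oblong and square lids seated; the small canister is still at (197,60).

arm_command(travel=[[0.463,0.428,0],[0.463,0.428,0],[0.463,0.428,0],[0.463,0.428,0],[0.463,0.428,0],[0.463,0.428,0],[0.463,0.428,0],[0.463,0.428,-0.06],[0.463,0.428,-0.12],[0.463,0.428,-0.14],[0.463,0.428,-0.15],[0.463,0.428,-0.16],[0.463,0.428,-0.17],[0.463,0.428,-0.18],[0.463,0.428,-0.19],[0.463,0.428,-0.19],[0.463,0.428,-0.19]], delta_rot=[[0,0,0],[0,0,0],[0,0,0],[0,0,0],[0,0,0],[0,0,0],[0,0,0],[0,0,0],[0,0,0],[0,0,0],[0,0,0],[0,0,0],[0,0,0],[0,0,0],[0,0,0],[0,0,0],[0,0,0]])

```text
time_s: 34.25
tcp_pos: [0.6945, -0.1945, 0.0973]
eef_rot: [-179.9, -0.0, -86.0]
contact_force: [1.8, 1.1, 4.8]
gripper_width: 0.0235
gripper_force: 30.0
```

arm_command(travel=[[0,0,0],[0,0,0],[0,0,0],[0,0,0.12],[0,0,0.26],[0,0,0.28],[-0.468,0,0.28],[-0.468,0,0.28],[-0.468,0,0.28],[-0.468,0,0.28],[-0.468,0.737,0.28],[-0.468,0.737,0.28],[-0.468,0.737,0.28],[-0.468,0.737,0.28],[-0.468,0.737,0.28],[-0.468,0.737,0.28],[-0.468,0.737,0.28],[-0.468,0.737,0.28]], delta_rot=[[0,0,0],[0,0,0],[0,0,0],[0,0,0],[0,0,0],[0,0,0],[0,0,-0.208],[0,0,-0.208],[0,0,-0.208],[0,0,-0.208],[0,0,-0.208],[0,0,-0.208],[0,0,-0.208],[0,0,-0.208],[0,0,-0.208],[0,0,-0.208],[0,0,-0.208],[0,0,-0.208]], grip=0.5)

```text
time_s: 36.5
tcp_pos: [0.459, 0.1737, 0.2359]
eef_rot: [179.9, -0.1, -104.7]
contact_force: [-0.5, 0.2, -0.1]
gripper_width: 0.0441
gripper_force: 0.0
```

arm_command(travel=[[0,0,-0.06],[0,0,-0.12],[0,0,-0.16],[0,0,-0.178],[0,0,-0.178],[0,0,-0.178]], delta_rot=[[0,0,0],[0,0,0],[0,0,0],[0,0,0],[0,0,0],[0,0,0]])

```text
time_s: 37.25
tcp_pos: [0.4601, 0.1739, 0.1484]
eef_rot: [-179.9, 0.1, -104.8]
contact_force: [-0.4, -0.5, 0.3]
gripper_width: 0.0435
gripper_force: 0.0
```

arm_command(travel=[[0,0,0],[0,0,0],[0,0,0],[0,0,0],[0,0,0],[0,0,0.05],[0,0,0.1],[0,0,0.1],[0,0,0.1]], delta_rot=[[0,0,0],[0,0,0],[0,0,0],[0,0,0],[0,0,0],[0,0,0],[0,0,0],[0,0,0],[0,0,0]], grip=0, newtons=50)

```text
time_s: 38.38
tcp_pos: [0.4587, 0.1734, 0.1962]
eef_rot: [179.9, -0.1, -104.8]
contact_force: [-0.5, -0.7, -5.0]
gripper_width: 0.0136
gripper_force: 50.0
```

Run:
```python
from h import *
cap('top','top7');cap('scene','sc7');s=r.get_state();print(s['tcp_pos'],s['eef_rot'],s['gripper_width'],s['moment'])
i=cv2.imread('pics/sc7.png');cv2.imwrite('pics/c8.png',cv2.resize(i[160:400,120:440],None,fx=2.4,fy=2.4,interpolation=cv2.INTER_CUBIC))
```

```text
[0.45878674 0.17335797 0.19612021] [ 1.79901962e+02 -1.07789750e-01 -1.04775108e+02] 0.013926059264141519 [ 0.04620342 -0.05851945  0.00095637]
```

View pics/c8.png

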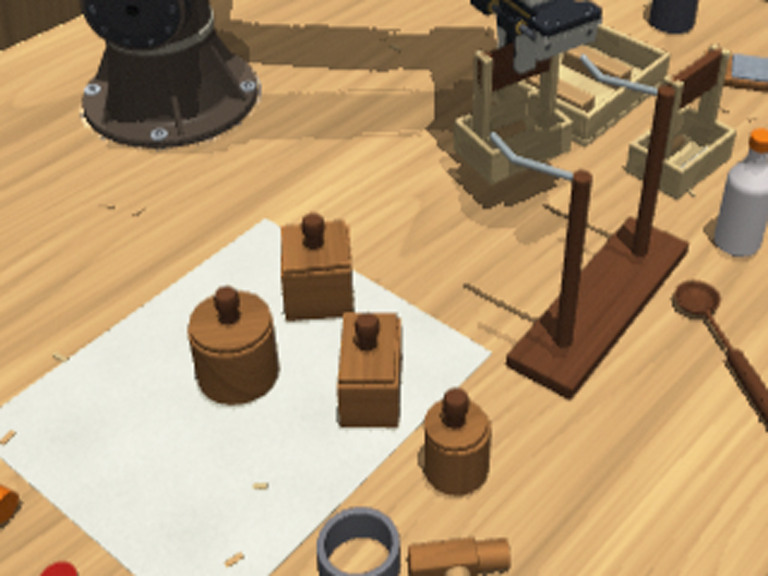

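The view shows all four lids seated, the offcuts in the tray and the tote held level, with its board at about (520,70).

arm_command(travel=[[0,0,0.12],[0,0,0.218],[0.111,-0.407,0.218],[0.111,-0.407,0.218],[0.111,-0.407,0.218],[0.111,-0.407,0.218],[0.111,-0.407,0.218],[0.111,-0.407,0.218],[0.15,-0.403,0.218],[0.19,-0.399,0.218],[0.23,-0.394,0.218],[0.27,-0.39,0.218],[0.299,-0.387,0.218],[0.299,-0.387,0.218],[0.299,-0.387,0.218]], delta_rot=[[0,0,0],[0,0,0],[0,0,0.232],[0,0,0.232],[0,0,0.232],[0,0,0.232],[0,0,0.232],[0,0,0.232],[0,0,0.232],[0,0,0.232],[0,0,0.232],[0,0,0.232],[0,0,0.232],[0,0,0.232],[0,0,0.232]])

```text
time_s: 40.35
tcp_pos: [0.6088, -0.0193, 0.3063]
eef_rot: [180.0, -0.0, -83.9]
contact_force: [-0.6, -0.6, -4.8]
gripper_width: 0.0138
gripper_force: 50.0
```

Run:
```python
from h import *
cap('scene','sc8');s=r.get_state();print(s['tcp_pos'],s['eef_rot'],s['gripper_width'],s['contact_force'])
i=cv2.imread('pics/sc8.png');cv2.imwrite('pics/c9.png',cv2.resize(i[120:330,270:470],None,fx=2.8,fy=2.8,interpolation=cv2.INTER_CUBIC))
```

```text
[ 0.60868283 -0.01943617  0.30657192] [ 1.79985479e+02  2.86803771e-03 -8.38607072e+01] 0.013762055117084662 [-0.04002065  0.31285466 -3.8076826 ]
```

View pics/c9.png

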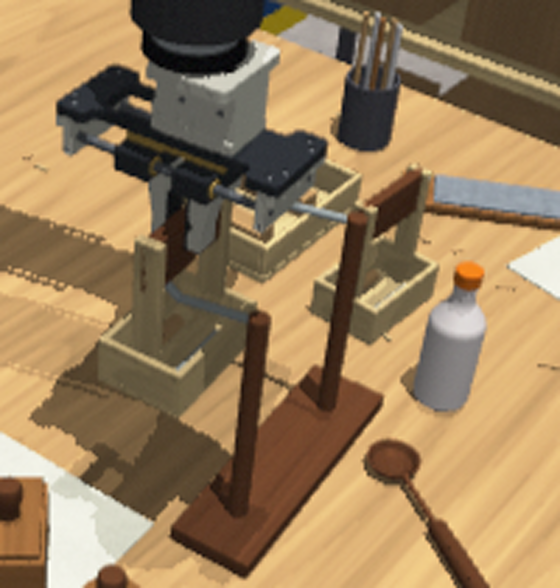

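The hook enters the opening, with its low point at about (175,288) directly under the board. I'll lower it.

arm_command(travel=[[0,0,-0.015],[0,0,-0.03],[0,0,-0.04],[0,0,-0.048],[0,0,-0.054],[0,0,-0.06],[0,0,-0.06]], delta_rot=[[0,0,0],[0,0,0],[0,0,0],[0,0,0],[0,0,0],[0,0,0],[0,0,0]])

```text
time_s: 41.28
tcp_pos: [0.6112, -0.0197, 0.2788]
eef_rot: [-179.7, -0.0, -83.8]
contact_force: [4.6, -1.3, 4.0]
gripper_width: 0.0135
gripper_force: 50.0
```

arm_command(travel=[[0.006,0,0],[0.008,0,-0.002],[0.008,0,-0.002]], delta_rot=[[0,0,0],[0,0,0],[0,0,0]])

```text
time_s: 41.65
tcp_pos: [0.6136, -0.0197, 0.2774]
eef_rot: [-179.9, -0.0, -83.9]
contact_force: [-0.6, 0.3, 10.5]
gripper_width: 0.0139
gripper_force: 50.0
```

arm_command(travel=[[0,0,0],[0,0,0],[0,0,0],[0,0,0],[0,0,0.04],[0,0,0.1],[0,0,0.16],[-0.2,0.2,0.16],[-0.2,0.2,0.16],[-0.2,0.2,0.16]], delta_rot=[[0,0,0],[0,0,0],[0,0,0],[0,0,0],[0,0,0],[0,0,0],[0,0,0],[0,0,0],[0,0,0],[0,0,0]], grip=0.5)

```text
time_s: 42.9
tcp_pos: [0.5112, 0.0819, 0.3563]
eef_rot: [-179.9, 0.1, -83.7]
contact_force: [-0.0, -0.4, 0.2]
gripper_width: 0.0439
gripper_force: 0.0
```

Run:
```python
from h import *
cap('scene','sc9');s=r.get_state();print(s['tcp_pos'],s['eef_rot'],s['contact_force'])
i=cv2.imread('pics/sc9.png');cv2.imwrite('pics/c10.png',cv2.resize(i[140:350,270:470],None,fx=2.8,fy=2.8,interpolation=cv2.INTER_CUBIC))
```

```text
[0.51107314 0.08216515 0.35638553] [-1.79924298e+02  6.90587760e-02 -8.37504174e+01] [-1.67770734  0.37675684 -0.89410005]
```

View pics/c10.png

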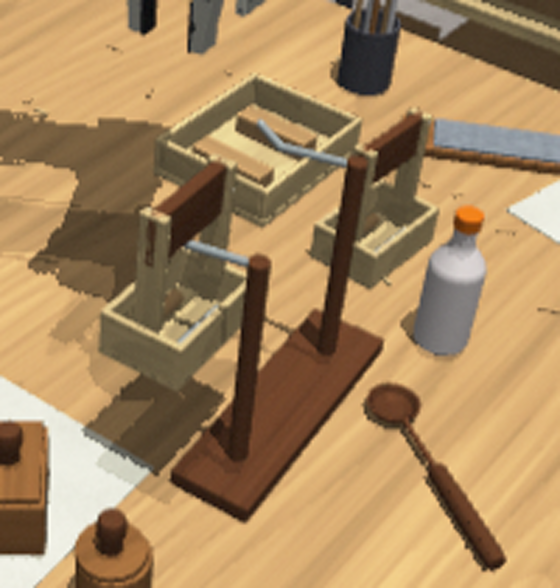

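Tote 1 hangs on the right hook and both offcuts are in the tray. Next is the second tote.

arm_command(travel=[[0.17,0.529,0],[0.17,0.529,0],[0.17,0.529,0],[0.17,0.529,0],[0.17,0.529,0],[0.17,0.529,0],[0.17,0.529,0],[0.17,0.529,-0.1],[0.17,0.529,-0.2],[0.17,0.529,-0.3],[0.17,0.529,-0.36],[0.17,0.529,-0.4],[0.17,0.529,-0.416],[0.17,0.529,-0.416],[0.17,0.529,-0.416]], delta_rot=[[0,0,-0.097],[0,0,-0.097],[0,0,-0.097],[0,0,-0.097],[0,0,-0.097],[0,0,-0.097],[0,0,-0.097],[0,0,-0.097],[0,0,-0.097],[0,0,-0.097],[0,0,-0.097],[0,0,-0.097],[0,0,-0.097],[0,0,-0.097],[0,0,-0.097]])

```text
time_s: 44.82
tcp_pos: [0.5987, 0.345, 0.1491]
eef_rot: [-179.9, 0.1, -92.6]
contact_force: [1.0, 0.1, -0.9]
gripper_width: 0.0441
gripper_force: 0.0
```

arm_command(travel=[[0,0,0],[0,0,0],[0,0,0],[0,0,0],[0,0,0],[0,0,0.05],[0,0,0.1],[0,0,0.1],[0,0,0.1]], delta_rot=[[0,0,0],[0,0,0],[0,0,0],[0,0,0],[0,0,0],[0,0,0],[0,0,0],[0,0,0],[0,0,0]], grip=0)

```text
time_s: 45.95
tcp_pos: [0.5972, 0.3444, 0.1958]
eef_rot: [179.9, -0.1, -92.6]
contact_force: [-1.2, 0.8, -5.2]
gripper_width: 0.0137
gripper_force: 50.0
```

arm_command(travel=[[0,0,0.12],[-0.1,0,0.218],[-0.194,0,0.218],[-0.194,0,0.218],[-0.194,-0.413,0.218],[-0.194,-0.413,0.218],[-0.194,-0.413,0.218],[-0.194,-0.413,0.218],[-0.194,-0.413,0.218],[-0.194,-0.413,0.218],[-0.15,-0.408,0.218],[-0.11,-0.404,0.218],[-0.07,-0.4,0.218],[-0.03,-0.395,0.218],[-0.005,-0.392,0.218],[-0.005,-0.392,0.218],[-0.005,-0.392,0.218]], delta_rot=[[0,0,0],[0,0,0.097],[0,0,0.097],[0,0,0.097],[0,0,0.097],[0,0,0.097],[0,0,0.097],[0,0,0.097],[0,0,0.097],[0,0,0.097],[0,0,0.097],[0,0,0.097],[0,0,0.097],[0,0,0.097],[0,0,0.097],[0,0,0.097],[0,0,0.097]])

```text
time_s: 48.08
tcp_pos: [0.5951, 0.1492, 0.3063]
eef_rot: [180.0, -0.0, -83.9]
contact_force: [-0.4, 0.1, -4.3]
gripper_width: 0.0137
gripper_force: 50.0
```

Run:
```python
from h import *
cap('scene','sc10');s=r.get_state();print(s['tcp_pos'],s['eef_rot'],s['gripper_width'],s['contact_force'])
i=cv2.imread('pics/sc10.png');cv2.imwrite('pics/c11.png',cv2.resize(i[110:320,270:470],None,fx=2.8,fy=2.8,interpolation=cv2.INTER_CUBIC))
```

```text
[0.59507807 0.14906587 0.30655449] [ 1.79984447e+02  1.49459786e-03 -8.38549623e+01] 0.0136171733786947 [-0.45363394 -0.3900273  -4.47432133]
```

View pics/c11.png

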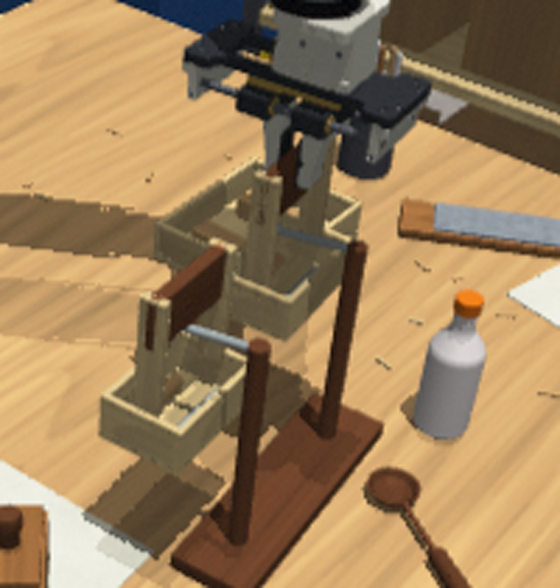

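The second tote is over the left hook, with the rod at (300,232) running through its opening. I'll lower it.

arm_command(travel=[[0,0,-0.015],[0,0,-0.03],[0,0,-0.04],[0,0,-0.048],[0,0,-0.054],[0,0,-0.06],[0,0,-0.062],[0,0,-0.062]], delta_rot=[[0,0,0],[0,0,0],[0,0,0],[0,0,0],[0,0,0],[0,0,0],[0,0,0],[0,0,0]])

```text
time_s: 49.12
tcp_pos: [0.5958, 0.1489, 0.2775]
eef_rot: [-179.9, 0.0, -83.8]
contact_force: [-3.4, -0.1, 5.1]
gripper_width: 0.0137
gripper_force: 50.0
```

arm_command(travel=[[-0.003,0,0],[-0.003,0,0]], delta_rot=[[0,0,0],[0,0,0]])

```text
time_s: 49.38
tcp_pos: [0.5954, 0.1489, 0.2774]
eef_rot: [-179.8, 0.0, -83.9]
contact_force: [1.4, -0.6, 5.7]
gripper_width: 0.014
gripper_force: 50.0
```

arm_command(travel=[[0,0,0],[0,0,0],[0,0,0],[0,0,0],[0,0,0.04],[0,0,0.1],[0,0,0.16],[-0.2,0.8,0.16],[-0.2,0.8,0.16],[-0.2,0.8,0.16],[-0.2,0.8,0.16],[-0.2,0.8,0.16],[-0.2,0.8,0.16],[-0.2,0.8,0.16],[-0.2,0.8,0.16]], delta_rot=[[0,0,0],[0,0,0],[0,0,0],[0,0,0],[0,0,0],[0,0,0],[0,0,0],[0,0,0],[0,0,0],[0,0,0],[0,0,0],[0,0,0],[0,0,0],[0,0,0],[0,0,0]], grip=0.5)

```text
time_s: 51.25
tcp_pos: [0.4926, 0.5516, 0.3534]
eef_rot: [179.9, -0.1, -83.7]
contact_force: [-0.3, -0.1, -0.1]
gripper_width: 0.044
gripper_force: 0.0
```

Run:
```python
from h import *
cap('scene','sc11');print(r.get_state()['contact_force'],r.get_state()['tcp_pos'])
i=cv2.imread('pics/sc11.png');cv2.imwrite('pics/c12.png',cv2.resize(i[150:420,130:470],None,fx=2.2,fy=2.2,interpolation=cv2.INTER_CUBIC))
```

```text
[-0.04271498 -0.19754915 -0.22740579] [0.49330937 0.55007938 0.35411108]
```

View pics/c12.png

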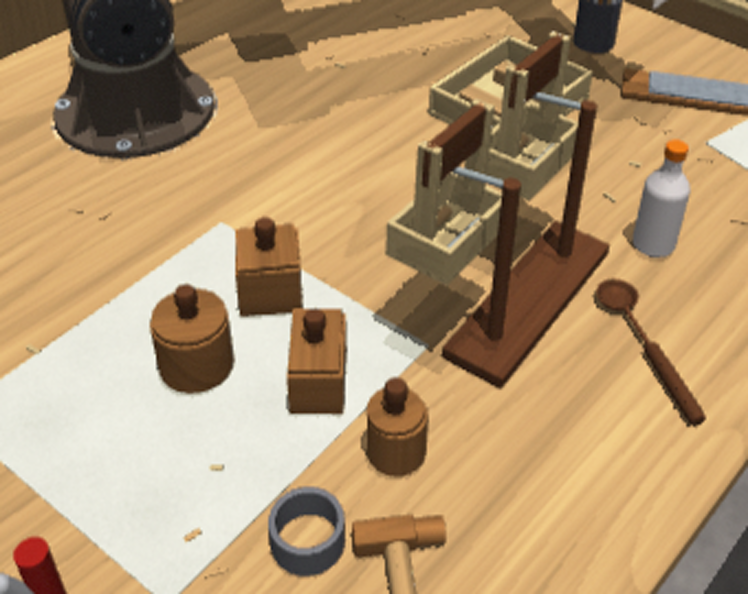

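The view shows all four lids seated and both totes hanging, one on each hook. The tape and glue are untouched, and the arm is clear. I'm handing in.

```bash
python3 -c "
from plant import close_job;print(close_job())"
```

```text
the job is handed in; nothing more can be done
None
```

The job is handed in at about 51 s: both offcuts are in the scrap tray, all four canisters have their matching lids fully down, and a tote hangs on each hook. The tape and glue were not touched; the hand-in call returned no verdict.

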